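# Tighten the water filter's lid nut with a ratchet wrench

## Robot

A 6-joint arm with a two-finger parallel gripper is mounted at the origin on a cart in front of the work surface, level with it; the furniture and walls round the work are solid. World frame = base frame: x ahead of the robot, y to its left, z up, the work surface at z = 0. Lengths are in m, angles in rad, forces in N, time in s.
With the tool pointing down it reaches from about 0.375 to 0.975 m from the base axis. Payload 3.8 kg.
Tool frame: the origin (TCP) lies midway between the tips of the shut fingers; the grasp point (between the pads) lies 19 mm behind it; z points along the fingers, y is the line along which they close (so a half turn about z gives the same grasp; the last joint's range is limited). The gripper opens to 85 mm and grips with 20 to 120 N. Pads are 22 mm wide; open, the fingers measure 114 mm over their backs; the gripper's body (76 mm by 85 mm) begins 54 mm behind the grasp point. The pads swing forward as they close: fully open they stand 13 mm farther back than shut.
Start: joints at [-1.168, 0.264, 1.604, -0, 1.274, -0.037], TCP at [0.287, -0.611, 0.231] pointing down, gripper open.
Joint ranges: [-2.63, 2.63], [-0.94, 2.18], [0.31, 2.57], [-1.31, 4.45], [0, 2.66], [-2.55, 2.55]. Speed limits (rad/s): [2.57, 2.57, 3.14, 3.14, 3.14, 3.14].

## Interface

Orientations are given as a rotation vector (axis times angle).
In Python, from workcell import * gives the robot as it stands.
- The arm moves only by the tool jog_arm, never from a script. Its argument "deltas" is a list of rows, each an object with "twist": the turn, a rotation vector about the tool's x, y, z in degrees, a list of three; "travel": the shift along the tool's x, y, z in m, a list of three; "gripper": the closure, from -1 (fully open) to 1 (shut). In form: [{"twist": [wx, wy, wz], "travel": [x, y, z], "gripper": gripper}, ...]. A call has 1 to 5 rows; each row shifts and turns the commanded pose from where the row before left it, along the tool's axes as they then stand; what a row does not reach is not made up. A row lasts 1/12 s, in which the tool goes at most 41.7 mm and 7.16 degrees, less where a joint would pass 70% of its speed; a pose out of reach is approached as far as the arm can. A call with a gripper value outside its range is refused whole. The fingers move at their own pace and stop on an object; the grip force is fixed at half the most. Time passes only in rows, so rows that do not move let the fingers close. It gives the time, the measured TCP pose, the force, the opening and the grip force at its end, in the units of the state.
- get_obs(): the state, without advancing time (a new reading comes with each control period).
- read_camera(name): name is "side" or "top" or "wrist"; returns a dict with "frame" (480x640x3 uint8, red, green, blue), "mtx" (3x3 intrinsics, pixels), "rvec" (rotation vector, rad) and "tvec" (3), from world to camera coordinates, as OpenCV has them; the wrist camera has in their place "T_tool_cam" (4x4, takes a point from camera to tool coordinates, whose origin is the TCP and whose axes are the flange's). Camera axes: x right, y down, z forward; pixel columns grow to the right and rows downward; lengths in m; the calibration is good to about 2 mm. A picture is of the moment at which its call begins: read the wrist's pose just before it. There is no depth.
- close_job(): hands the job in; it is judged then, once.
The state is a dict: "time_s": time; "joint_pos": joint angles; "qd": joint speeds; "joint_torque": joint torques, N m; "position": TCP position; "orientation": TCP orientation; "contact_force": force on the tool from outside, world axes, zero at the start; "torque": the same for the moment, N m; "grip_width": finger opening in m; "gripper_force": force on a finger pad.
Only numpy, scipy, OpenCV 4.12 (cv2) and the standard library are available. Lean on these libraries where they do the work, as an engineer would, in place of code of your own. Each camera call takes 0.05 s, during which the arm holds its last target. There are 200 camera calls.

## Task

Close up the water filter: pick up the ratchet wrench, fit its ring right down over the brass star nut on the filter's lid, and swing the handle back and forth between the two spigots (clockwise drives, the other way it slips) until the nut comes up hard, then nip it up by about ten degrees more, certainly not twenty-five. Be gentle with the filter, keep the gripper itself off it, and leave the things round about where they stand. Then lift the wrench off and lay it flat on the worktop, clear of the filter.

Things in the scene. Friction and masses are not known exactly. Their poses are not given: they have to be found in the camera images.
- wrench: the ratchet ring wrench, bright steel, about 0.28 kg, lying flat and loose on the worktop: round head 76 mm across and 22 mm high, straight handle to -x ending in a 24 mm ball 146 mm from the ring's centre. Origin: on the ring's axis at the head's underside (worktop height when it lies); z up, handle along -x. Balance point near x = -72 mm.
- sleeve (a point): the place to grip: middle of the wrench's black rubber sleeve, 100 mm along -x from the wrench's origin and 12 mm above its underside. The sleeve is 18 mm wide (y), 20 mm high and 78 mm long (x). Pushing the head down with more than about 5 N tips the wrench in the grip.
- ring: dark ring in the wrench's head, a through-hole 20 mm deep with six slots 37 mm across for the nut's ribs; one slot points along its own x axis, the others every 60 degrees on. Origin as the wrench's. Turning the wrench clockwise (from above) takes it along after up to 20 degrees of lost motion; turned back, the wrench slips with slight drag. Off the nut the ring keeps its angle to the wrench.
- filter: the water filter, fixed: steel drum 100 mm across (foot 112 mm) with a white lid, the nut in the lid's middle and a small tap on the +x side. Origin: centre of its underside. With the wrench on the nut, the handle lies between the two spigots and can swing 40 degrees either side of the filter's -x axis before it hits one.
- lid: the filter's fixed white lid, 116 mm across, its top 80 mm above the worktop, with its two spigots and a steel boss round the nut, 54 mm across and 4 mm high. Origin and axes as the filter's.
- spigot_a (a point): top of the upright steel hose spigot on the +y side of the filter's lid: 15 mm across, 30 mm high, 49 mm from the nut's axis, 60 degrees from the filter's -x axis.
- spigot_b (a point): top of the upright steel hose spigot on the -y side of the filter's lid: 15 mm across, 30 mm high, 49 mm from the nut's axis, 60 degrees from the filter's -x axis.
- nut: brass star nut in the middle of the filter's lid: six ribs, 34 mm across and 10 mm high, round a core with a tapered pilot, 18 mm high. Origin: on its axis at its underside, 84 mm above the worktop, where the wrench's underside comes to rest; z up; one rib points along its x axis, the others every 60 degrees on. The ring goes over it within 7 degrees and 1 mm. Clockwise from above tightens.
- nut_bite (a joint): how far (rad) the nut has turned since it came up hard; 0 until then; 0.17 is ten degrees; stays where left. At the start the nut still has 1.6 to 2.1 rad to run down, against 0.2 N m about its axis (under half of that is felt while the hand rests); after it has come up hard it turns only under 0.7 N m (0.4 or more felt at rest; 7 N at the sleeve).
- mug: green and white mug 99 mm high, loose bystander; origin under its middle.
- tin: food tin 75 mm in diameter, 58 mm high, loose bystander; origin under its middle.
- candle: tea light 38 mm in diameter, 17 mm high, loose bystander; origin under its middle.

How it is judged:
By the outcome, as a careful person would: the job done as asked, in the order asked, and still so for the second after the job is handed in, with the robot touching nothing.
It also fails if it takes over 64 s, if anything falls off the work surface, if the arm or the gripper's body presses on something with over 40 N, if the wrist force passes 120 N, or if a joint passes its speed limit or range.

## Working session

There is one attempt and no reset: what is moved stays moved. The work goes in short steps, Python scripts to look and compute and a tool call to move; the robot and the scene stay as the last step left them, time stands still between calls to the robot, and variables do not carry over. Pictures are saved under pics/ and viewed, at most 10 in all, crops included, and the job is handed in when it is done.

Besides the shell and the picture viewer there is one more tool, called after "Emit:" as a command line: name --argument value ..., lists and objects as JSON in quotes. jog_arm: Moves the arm, as the interface text tells. Its arguments: {"type":"object","properties":{"deltas":{"type":"array","items":{"type":"object","properties":{"twist":{"type":"array","items":{"type":"number"}},"travel":{"type":"array","items":{"type":"number"}},"gripper":{"type":"number"}}}}},"required":["deltas"]}

```bash
mkdir -p pics; ls; python3 - <<'E'
from workcell import *
import cv2,numpy as np
o=get_obs();print(o['position'],o['orientation'],o['grip_width'],o['time_s'])
for n in ('top','side'):
    c=read_camera(n);cv2.imwrite(f'pics/{n}0.png',c['frame'][:,:,::-1]);np.savez(f'{n}0.npz',**c);print(n,c['mtx'],c['rvec'],c['tvec'])
E
```

```text
pics
[ 0.28709466 -0.61008225  0.22993926] [-3.06377761e+00 -6.84765443e-01  6.41385199e-04] 0.08527496591623533 0.0
top [[461.03664569   0.         321.82691173]
 [  0.         461.03664569 250.94591579]
 [  0.           0.           1.        ]] [ 2.13722099 -2.05480139  0.23291005] [-0.02038094  0.63960288  0.81141889]
side [[561.75939184   0.         310.21780124]
 [  0.         561.75939184 251.65125457]
 [  0.           0.           1.        ]] [ 0.50642072 -2.51031246  1.45518089] [0.56795437 0.22330265 0.76143793]
```

View pics/top0.png

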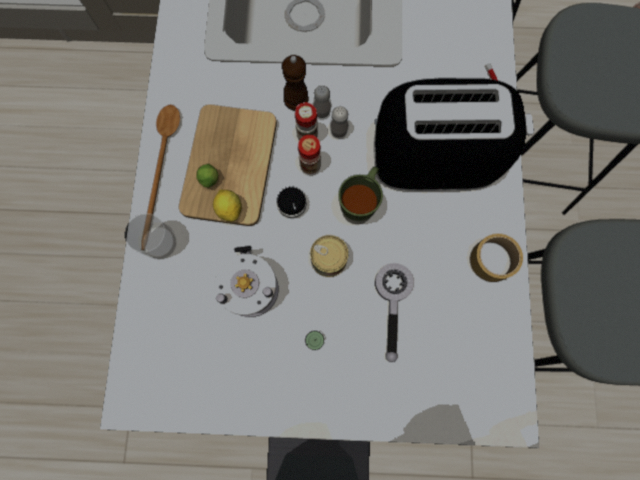

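View pics/side0.png

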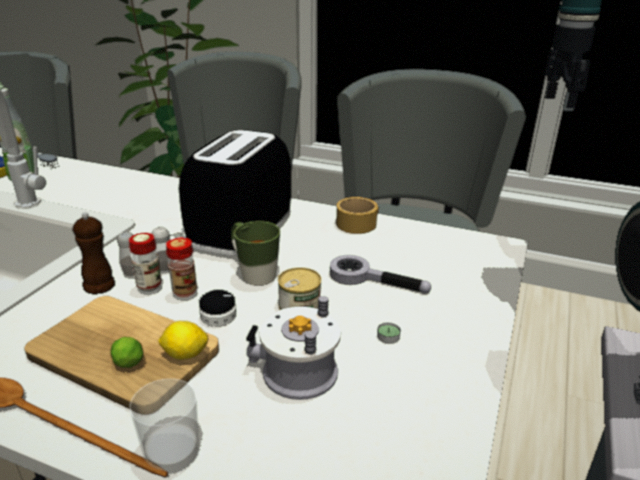

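Top view: wrench head near (395,283), ball (392,356); nut (245,284) with spigots at (222,298) and (268,292), tap (243,249); tin (328,254), candle (315,340). The side view agrees (nut at (300,324), ring at (350,268)). Now I'll measure.

```bash
cat > h.py <<'E'
import numpy as np,cv2
from scipy.spatial.transform import Rotation as R
def cam(c,o=None):
    "returns K, Rwc (cam->world), camera centre"
    if 'rvec' in c:
        M=cv2.Rodrigues(np.array(c['rvec']))[0];return c['mtx'],M.T,-M.T@np.array(c['tvec']).ravel()
    T=np.array(c['T_tool_cam']);Rt=R.from_rotvec(o['orientation']).as_matrix()
    return c['mtx'],Rt@T[:3,:3],Rt@T[:3,3]+o['position']
def ray(k,uv):
    K,Rw,C=k;d=Rw@np.linalg.inv(K)@np.array([uv[0],uv[1],1.]);return C,d/np.linalg.norm(d)
def plane(k,uv,z):
    C,d=ray(k,uv);return C+d*(z-C[2])/d[2]
def proj(k,p):
    K,Rw,C=k;q=K@(Rw.T@(np.array(p)-C));return q[:2]/q[2]
def blobs(mask,amin=15):
    n,l,s,c=cv2.connectedComponentsWithStats(mask.astype(np.uint8));return [(s[i,4],c[i].round(1),s[i,:4]) for i in range(1,n) if s[i,4]>=amin],l
E
python3 - <<'E'
from h import *
np.set_printoptions(precision=4,suppress=True)
t=dict(np.load('top0.npz'));k=cam(t)
f=t['frame'];hsv=cv2.cvtColor(f,cv2.COLOR_RGB2HSV);
def roi(m,x0,y0,x1,y1):
    z=np.zeros_like(m);z[y0:y1,x0:x1]=m[y0:y1,x0:x1];return z
H,S,V=[hsv[...,i].astype(int) for i in range(3)]
print('C',k[2])
print('nut',[ (b,plane(k,b[1],.098)) for b in blobs(roi((H>8)&(H<30)&(S>120),215,255,275,315))[0]])
print('sleeve',[ (b,plane(k,b[1],.02)) for b in blobs(roi((V<60),370,250,420,370))[0]])
print('wrench',[ (b,plane(k,b[1],.015)) for b in blobs(roi((V<185),365,255,425,370),100)[0]])
for n,uv,z in [('head',(395,283),.022),('ball',(392,356),.012),('sA',(222,298),.11),('sB',(268,292),.11),('tap',(243,249),.06),('tin',(328,254),.058),('candle',(315,340),.017),('mug',(360,198),.099)]:print(n,plane(k,uv,z))
s=dict(np.load('side0.npz'));ks=cam(s)
f=s['frame'];hsv=cv2.cvtColor(f,cv2.COLOR_RGB2HSV);H,S,V=[hsv[...,i].astype(int) for i in range(3)]
print('nut side',[ (b,plane(ks,b[1],.098)) for b in blobs(roi((H>8)&(H<30)&(S>120),280,310,320,340))[0]])
print('sleeve',[ (b,plane(ks,b[1],.014)) for b in blobs(roi((V<60),375,260,430,300))[0]])
E
```

```text
C [ 0.4389 -0.0063  0.9355]
nut [((np.int32(162), array([243.8, 282.4]), array([236, 274,  17,  18], dtype=int32)), array([0.5694, 0.1454, 0.098 ]))]
sleeve [((np.int32(95), array([398.2, 276.9]), array([387, 270,  19,  21], dtype=int32)), array([ 0.6048, -0.1502,  0.02  ])), ((np.int32(15), array([384.3, 283.3]), array([383, 281,   4,   8], dtype=int32)), array([ 0.5907, -0.1224,  0.02  ])), ((np.int32(17), array([396.1, 291.3]), array([391, 290,  10,   3], dtype=int32)), array([ 0.5755, -0.1461,  0.02  ])), ((np.int32(335), array([391.9, 333.3]), array([387, 314,  10,  39], dtype=int32)), array([ 0.4924, -0.1381,  0.02  ]))]
wrench [((np.int32(6900), array([394.5, 312. ]), array([365, 255,  60, 115], dtype=int32)), array([ 0.5347, -0.1438,  0.015 ]))]
head [ 0.5918 -0.1435  0.022 ]
ball [ 0.4492 -0.1397  0.012 ]
sA [0.5377 0.1802 0.11  ]
sB [0.5517 0.0982 0.11  ]
tap [0.641 0.159 0.06 ]
tin [ 0.6379 -0.0073  0.058 ]
candle [0.4737 0.0117 0.017 ]
mug [ 0.7408 -0.0644  0.099 ]
nut side [((np.int32(292), array([299.6, 324.2]), array([289, 316,  22,  19], dtype=int32)), array([0.5662, 0.1568, 0.098 ]))]
sleeve [((np.int32(426), array([400.6, 281.3]), array([381, 273,  40,  18], dtype=int32)), array([ 0.4929, -0.134 ,  0.014 ]))]
```

```bash
python3 - <<'E'
from workcell import *
from h import *
np.set_printoptions(precision=4,suppress=True)
o=get_obs();c=read_camera('wrist');print(c['T_tool_cam'],c['mtx'])
Rt=R.from_rotvec(o['orientation']).as_matrix();print(Rt)
# go to: over filter, toolx yaw 0
for P in ([.49,.14,.26],[.46,-.135,.2]): print(Rt.T@(np.array(P)-o['position']))
E
```

```text
[[-0.0011 -0.9635 -0.2677  0.0683]
 [ 1.     -0.001  -0.0004  0.0001]
 [ 0.0001 -0.2677  0.9635 -0.1439]
 [ 0.      0.      0.      1.    ]] [[353.193    0.     325.1478]
 [  0.     353.193  240.5671]
 [  0.       0.       1.    ]]
[[ 0.9049  0.4257 -0.0008]
 [ 0.4257 -0.9049  0.0019]
 [ 0.0001 -0.0021 -1.    ]]
[ 0.5029 -0.5925 -0.0287]
[ 0.3587 -0.3563  0.0308]
```

Emit:
jog_arm --deltas '[{"travel": [0.0271, -0.0291, 0.0016], "twist": [0, 0, 0], "gripper": -1}, {"travel": [0.0271, -0.0291, 0.0016], "twist": [0, 0, 0], "gripper": -1}, {"travel": [0.0271, -0.0291, 0.0016], "twist": [0, 0, 0], "gripper": -1}, {"travel": [0.0271, -0.0291, 0.0016], "twist": [0, 0, 0], "gripper": -1}, {"travel": [0.0271, -0.0291, 0.0016], "twist": [0, 0, 0], "gripper": -1}]'

```text
time_s: 0.57
position: [0.348, -0.4195, 0.2227]
orientation: [-3.065, -0.684, 0.0]
contact_force: [1.0, -0.2, 0.3]
grip_width: 0.0857
gripper_force: 0.0
```

Emit:
jog_arm --deltas '[{"travel": [0.0271, -0.0291, 0.0016], "twist": [0, 0, 0], "gripper": -1}, {"travel": [0.0271, -0.0291, 0.0016], "twist": [0, 0, 0], "gripper": -1}, {"travel": [0.0271, -0.0291, 0.0016], "twist": [0, 0, 0], "gripper": -1}, {"travel": [0.0271, -0.0291, 0.0016], "twist": [0, 0, 0], "gripper": -1}, {"travel": [0.0271, -0.0291, 0.0016], "twist": [0, 0, 0], "gripper": -1}]'

```text
time_s: 0.98
position: [0.4086, -0.2301, 0.2151]
orientation: [-3.066, -0.684, -0.0]
contact_force: [0.8, -0.3, 0.1]
grip_width: 0.0853
gripper_force: 0.0
```

Emit:
jog_arm --deltas '[{"travel": [0.0271, -0.0291, 0.0016], "twist": [0, 0, 0], "gripper": -1}, {"travel": [0.0271, -0.0291, 0.0016], "twist": [0, 0, 0], "gripper": -1}, {"travel": [0.0271, -0.0291, 0.0016], "twist": [0, 0, 0], "gripper": -1}, {"travel": [0.0271, -0.0291, 0.0016], "twist": [0, 0, 0], "gripper": -1}, {"travel": [0.0271, -0.0291, 0.0016], "twist": [0, 0, 0], "gripper": -1}]'

```text
time_s: 1.4
position: [0.4693, -0.0407, 0.2072]
orientation: [3.066, 0.685, 0.0]
contact_force: [0.7, -0.3, -0.1]
grip_width: 0.0855
gripper_force: 0.0
```

Emit:
jog_arm --deltas '[{"travel": [0.0271, -0.0291, 0.0016], "twist": [0, 0, 0], "gripper": -1}, {"travel": [0.0271, -0.0291, 0.0016], "twist": [0, 0, 0], "gripper": -1}, {"travel": [0.0271, -0.0291, 0.0016], "twist": [0, 0, 0], "gripper": -1}, {"travel": [0.0271, -0.0291, 0.0016], "twist": [0, 0, 0], "gripper": -1}, {"travel": [0.0271, -0.0291, 0.0016], "twist": [0, 0, 0], "gripper": -1}]'

```text
time_s: 1.82
position: [0.53, 0.1487, 0.199]
orientation: [3.066, 0.686, -0.0]
contact_force: [0.5, -0.1, 0.9]
grip_width: 0.0855
gripper_force: 0.0
```

Emit:
jog_arm --deltas '[{"travel": [0, 0, 0], "twist": [0, 0, 6.3], "gripper": -1}, {"travel": [0, 0, 0], "twist": [0, 0, 6.3], "gripper": -1}, {"travel": [0, 0, 0], "twist": [0, 0, 6.3], "gripper": -1}, {"travel": [0, 0, 0], "twist": [0, 0, 6.3], "gripper": -1}, {"travel": [0, 0, 0], "twist": [0, 0, 0], "gripper": -1}]'

```text
time_s: 2.23
position: [0.5297, 0.1468, 0.1988]
orientation: [3.141, -0.003, -0.001]
contact_force: [-0.3, -0.8, 0.2]
grip_width: 0.0856
gripper_force: 0.0
```

```bash
python3 - <<'E'
from workcell import *
from h import *
np.set_printoptions(precision=4,suppress=True)
o=get_obs();c=read_camera('wrist');np.savez('w1.npz',**c,**{k:o[k] for k in('position','orientation')})
print(o['position'],R.from_rotvec(o['orientation']).as_matrix(),o['time_s'],o['contact_force'])
cv2.imwrite('pics/w1.png',c['frame'][:,:,::-1])
E
```

```text
[0.5297 0.1468 0.1988] [[ 1.     -0.0022 -0.0008]
 [-0.0022 -1.     -0.0002]
 [-0.0008  0.0002 -1.    ]] 2.2333 [-0.2542 -0.799   0.2093]
```

View pics/w1.png

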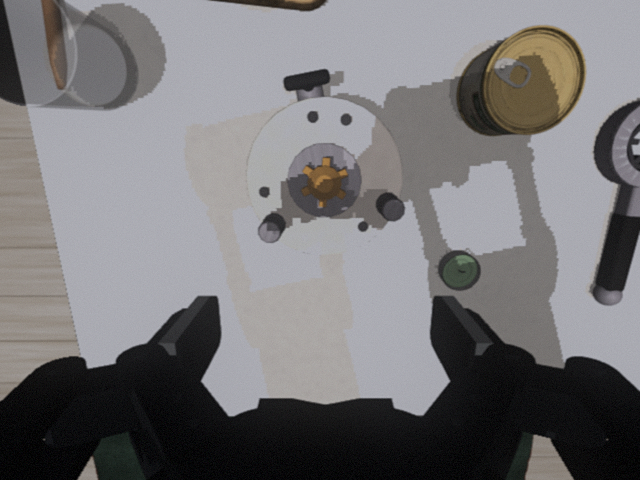

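The wrist view shows the nut at about (323,181) with spigots at (271,227) and (391,206), and the tap at the top (310,80). Next: nut centre, rib phase and filter yaw.

```bash
cat >> h.py <<'E'
def phase6(P,c,r0,r1):
    "six-fold phase (deg, mod 60) of points P (n,2) about c between radii"
    d=P-c;r=np.hypot(*d.T);a=np.arctan2(d[:,1],d[:,0])[(r>r0)&(r<r1)]
    z=np.exp(6j*a).mean();return np.degrees(np.angle(z))/6,abs(z),len(a)
E
cat > nut.py <<'E'
from h import *
np.set_printoptions(precision=4,suppress=True)
w=dict(np.load('w1.npz'));k=cam(w,w);f=cv2.resize(w['frame'],None,fx=4,fy=4,interpolation=cv2.INTER_CUBIC)
hsv=cv2.cvtColor(f,cv2.COLOR_RGB2HSV);H,S,V=[hsv[...,i].astype(int) for i in range(3)]
U=lambda uv:(np.array(uv)-1.5)/4
m=((H>5)&(H<30)&(S>110));z=np.zeros(m.shape,np.uint8);z[560:900,1140:1440]=m[560:900,1140:1440]
cn=max(cv2.findContours(z,0,2)[0],key=cv2.contourArea);(cx,cy),r=cv2.minEnclosingCircle(cn)
c1=plane(k,U((cx,cy)),.092);M=cv2.moments(cn);c2=plane(k,U((M['m10']/M['m00'],M['m01']/M['m00'])),.094)
print('nut circ',c1,r/4,'mom',c2)
ys,xs=np.nonzero(z);P=np.array([plane(k,U((x,y)),.094)[:2] for x,y in zip(xs,ys)])
for c in (c1,c2):print([phase6(P,c[:2],a,b) for a,b in((.012,.018),(.013,.018),(.011,.018))])
# boss & lid ellipse: grayscale edges
g=cv2.cvtColor(w['frame'],cv2.COLOR_RGB2GRAY)
cv2.imwrite('pics/nutcrop.png',cv2.resize(w['frame'][85:265,230:420,::-1],None,fx=3,fy=3,interpolation=cv2.INTER_CUBIC))
for n,uv in(('A',(270.5,232)),('B',(391,209))):print(n,plane(k,uv,.11))
E
python3 nut.py
```

```text
nut circ [0.5714 0.148  0.092 ] 24.662479400634766 mom [0.5723 0.1476 0.094 ]
[(np.float64(-5.180624477546445), np.float64(0.8239553270573043), 4660), (np.float64(-5.135330471705103), np.float64(0.8387923210251147), 3716), (np.float64(-5.097392432234373), np.float64(0.7064514645443453), 5917)]
[(np.float64(-5.1388356061004385), np.float64(0.7457038181448987), 4627), (np.float64(-5.099734293462368), np.float64(0.8025603178068641), 3623), (np.float64(-4.958031797186485), np.float64(0.659442535252661), 5777)]
A [0.5394 0.1841 0.11  ]
B [0.555 0.103 0.11 ]
```

View pics/nutcrop.png

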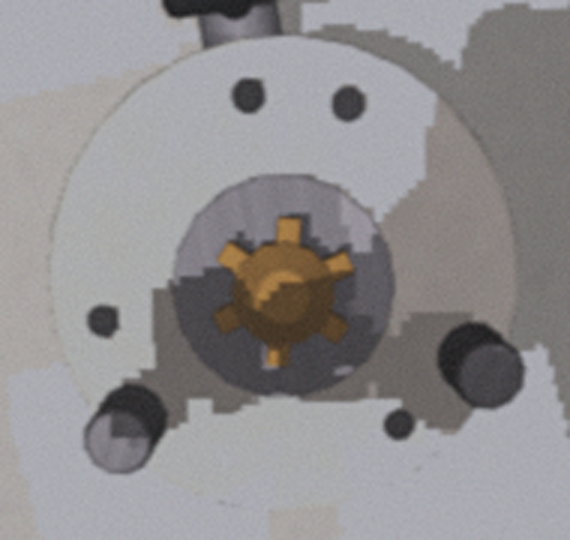

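Crop shows six ribs clearly (one pointing just right of up), spigot tops at about (270,232) and (393,210) in the image. Now to the wrench.

Emit:
jog_arm --deltas '[{"travel": [0, 0.0361, 0.005], "twist": [0, 0, 0], "gripper": -1}, {"travel": [0, 0.0361, 0.005], "twist": [0, 0, 0], "gripper": -1}, {"travel": [0, 0.0361, 0.005], "twist": [0, 0, 0], "gripper": -1}, {"travel": [0, 0.0361, 0.005], "twist": [0, 0, 0], "gripper": -1}, {"travel": [0, 0.0361, 0.005], "twist": [0, 0, 0], "gripper": -1}]'

```text
time_s: 2.7
position: [0.5296, -0.0355, 0.1741]
orientation: [3.142, 0.006, 0.0]
contact_force: [0.9, 0.7, -0.4]
grip_width: 0.0855
gripper_force: 0.0
```

Emit:
jog_arm --deltas '[{"travel": [0, 0.0361, 0.006], "twist": [0, 0, 0], "gripper": -1}, {"travel": [0, 0.0361, 0.006], "twist": [0, 0, 0], "gripper": -1}, {"travel": [0, 0.0361, 0.006], "twist": [0, 0, 0], "gripper": -1}, {"travel": [0, 0, 0], "twist": [0, 0, 0], "gripper": -1}, {"travel": [0, 0, 0], "twist": [0, 0, 0], "gripper": -1}]'

```text
time_s: 3.12
position: [0.5293, -0.1441, 0.1557]
orientation: [-3.141, 0.002, 0.002]
contact_force: [1.0, -0.1, -0.5]
grip_width: 0.0854
gripper_force: 0.0
```

```bash
python3 - <<'E'
from workcell import *
from h import *
np.set_printoptions(precision=4,suppress=True)
o=get_obs();c=read_camera('wrist');np.savez('w2.npz',**c,**{k:o[k] for k in('position','orientation')})
print(o['position'],R.from_rotvec(o['orientation']).as_matrix(),o['time_s'],o['contact_force'])
cv2.imwrite('pics/w2.png',c['frame'][:,:,::-1])
E
```

```text
[ 0.5293 -0.1441  0.1557] [[ 1.     -0.0016 -0.0011]
 [-0.0016 -1.      0.0005]
 [-0.0011 -0.0005 -1.    ]] 3.1167 [ 0.9701 -0.0606 -0.5097]
```

View pics/w2.png

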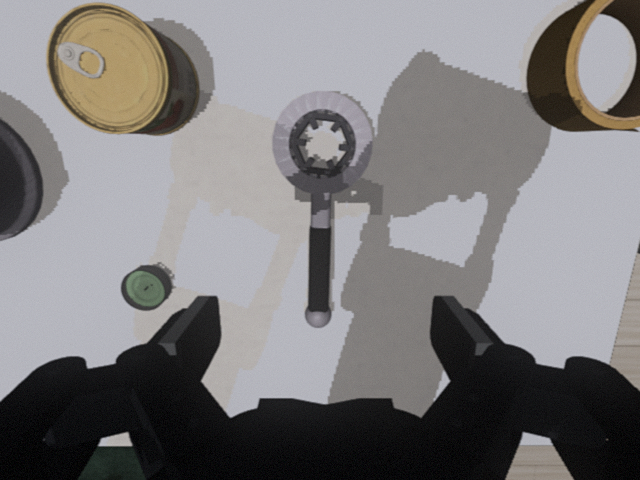

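```bash
python3 - <<'E'
from h import *
np.set_printoptions(precision=4,suppress=True)
w=dict(np.load('w2.npz'));k=cam(w,w);s=4
f=cv2.resize(w['frame'],None,fx=s,fy=s,interpolation=cv2.INTER_CUBIC)
U=lambda uv:(np.array(uv)-1.5)/4
g=cv2.cvtColor(f,cv2.COLOR_RGB2GRAY).astype(int)
# dark ring outer circle
z=np.zeros(g.shape,np.uint8);z[390:750,1120:1460]=(g<75)[390:750,1120:1460]
cn=max(cv2.findContours(z,0,2)[0],key=cv2.contourArea);(cx,cy),r=cv2.minEnclosingCircle(cn);e=cv2.fitEllipse(cv2.convexHull(cn));print('ring',U((cx,cy)),r/4,e,plane(k,U((cx,cy)),.021),plane(k,U(e[0]),.021))
c=plane(k,U(e[0]),.021)[:2]
ys,xs=np.mgrid[390:750,1120:1460];P=np.array([plane(k,U((x,y)),.021)[:2] for x,y in zip(xs.ravel(),ys.ravel())])
dark=(g[390:750,1120:1460]<75).ravel()
for a,b in((.012,.0165),(.012,.015),(.013,.0155),(.013,.017)):
    print('dark',phase6(P[dark],c,a,b),'light',phase6(P[~dark],c,a,b))
# sleeve
z=np.zeros(g.shape,np.uint8);z[900:1240,1180:1400]=(g<60)[900:1240,1180:1400]
cn=max(cv2.findContours(z,0,2)[0],key=cv2.contourArea);rc=cv2.minAreaRect(cn);q=plane(k,U(rc[0]),.02);
print('sleeve',rc,q,'yaw',np.degrees(np.arctan2(*(c-q[:2])[::-1])),np.hypot(*(c-q[:2])))
print('ball',plane(k,(318,316.5),.012))
cv2.imwrite('pics/ringcrop.png',cv2.resize(w['frame'][85:200,265:380,::-1],None,fx=4,fy=4,interpolation=cv2.INTER_CUBIC))
E
```

```text
ring [324.417  150.9682] 41.74500274658203 ((1292.3038330078125, 611.200439453125), (270.53729248046875, 351.8463439941406), 173.70401000976562) [ 0.5912 -0.1434  0.021 ] [ 0.5901 -0.1421  0.021 ]
dark (np.float64(-4.903167757935279), np.float64(0.11330038429004412), 4670) light (np.float64(24.901494269337686), np.float64(0.07938303467744058), 6665)
dark (np.float64(-7.55013012760615), np.float64(0.08956817488359232), 2491) light (np.float64(22.504517282224537), np.float64(0.04836398427185718), 4661)
dark (np.float64(-5.809749273444446), np.float64(0.10934310284207165), 2533) light (np.float64(24.15961175157854), np.float64(0.07195397772640894), 3767)
dark (np.float64(-5.162649499325974), np.float64(0.11449234145318254), 4917) light (np.float64(24.869948825251857), np.float64(0.09933029236978604), 5696)
sleeve ((1277.117431640625, 1074.4730224609375), (84.15936279296875, 330.55419921875), 1.116010308265686) [ 0.4956 -0.1384  0.02  ] yaw -2.1945878652378252 0.09452100464151991
ball [ 0.4467 -0.1371  0.012 ]
```

View pics/ringcrop.png

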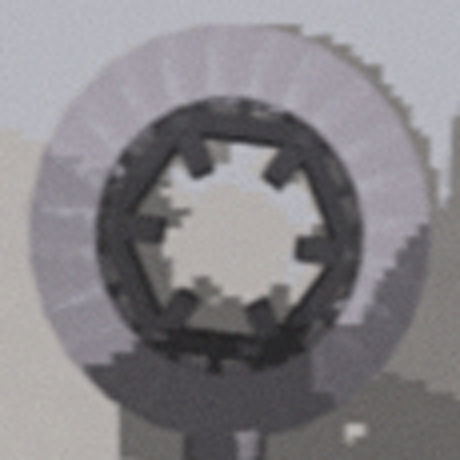

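Wrist view: head centre ≈ (322.5,143), sleeve centre ≈ (319,268), ball (318,316); ring crop shows six inward teeth (slots between them) clearly enough to be read by eye.

```bash
python3 - <<'E'
from h import *
np.set_printoptions(precision=4,suppress=True)
w=dict(np.load('w2.npz'));k=cam(w,w)
px=lambda p:np.array([265+(p[0]-1.5)/4,85+(p[1]-1.5)/4])
T=np.array([plane(k,px(p),.020)[:2] for p in [(202,160),(288,165),(313,248),(262,315),(182,305),(148,230)]])
# circle fit of tooth tips
A=np.c_[2*T,np.ones(6)];s=np.linalg.lstsq(A,(T**2).sum(1),rcond=None)[0];c=s[:2];print('tips centre',c,np.sqrt(s[2]+c@c))
h=plane(k,px((230,232)),.021)[:2];b=plane(k,(318,316.5),.012)[:2];q=np.array([.4956,-.1384])
print('head',h)
for cc in(c,h,(c+h)/2):
    d=T-cc;a=np.degrees(np.arctan2(d[:,1],d[:,0]));print(a%60,(np.degrees(np.angle(np.exp(6j*np.radians(a)).mean()))/6)%60)
print('yaw ball',np.degrees(np.arctan2(*(h-b)[::-1])),np.hypot(*(h-b)),'yaw sleeve',np.degrees(np.arctan2(*(h-q)[::-1])),np.hypot(*(h-q)))
w=dict(np.load('w1.npz'));k=cam(w,w)
A_,B_=plane(k,(270,232.3),.11)[:2],plane(k,(393.3,210),.11)[:2];print('filter yaw',np.degrees(np.arctan2(-(A_-B_)[0],(A_-B_)[1])),'boss',plane(k,(324.6,180),.084))
E
```

```text
tips centre [ 0.5965 -0.1421] 0.015873358225188323
head [ 0.5973 -0.1417]
[22.2845 21.0259 22.0155 20.986  22.318  25.5907] 22.361417464872464
[21.7492 17.8613 19.311  21.5125 25.4309 28.5104] 22.353511683052744
[22.0257 19.4589 20.637  21.257  23.893  27.0263] 22.36072139776992
yaw ball -1.721524572969885 0.15072379305296138 yaw sleeve -1.8352079378250412 0.10175894048609803
filter yaw 10.298855468614313 boss [0.5716 0.1473 0.084 ]
```

Emit:
jog_arm --deltas '[{"travel": [-0.0083, -0.0013, 0.03], "twist": [0, 0, 0], "gripper": -1}, {"travel": [-0.0083, -0.0013, 0.03], "twist": [0, 0, 0], "gripper": -1}, {"travel": [-0.0083, -0.0013, 0.03], "twist": [0, 0, 0], "gripper": -0.5}, {"travel": [-0.0083, -0.0013, 0.03], "twist": [0, 0, 0], "gripper": -0.2}, {"travel": [0, 0, 0], "twist": [0, 0, 1.7], "gripper": -0.2}]'

```text
time_s: 3.58
position: [0.4899, -0.1332, 0.0301]
orientation: [-3.137, 0.041, 0.019]
contact_force: [-1.0, 0.9, -0.5]
grip_width: 0.0523
gripper_force: 0.0
```

Emit:
jog_arm --deltas '[{"travel": [0, 0, 0.01], "twist": [0, 0, 0], "gripper": -0.2}, {"travel": [0, 0, 0.01], "twist": [0, 0, 0], "gripper": -0.2}, {"travel": [0, 0, 0], "twist": [0, 0, 0], "gripper": -0.2}, {"travel": [0, 0, 0], "twist": [0, 0, 0], "gripper": -0.2}]'

```text
time_s: 3.92
position: [0.4974, -0.1366, 0.0164]
orientation: [3.141, -0.044, 0.001]
contact_force: [0.3, -0.1, 0.7]
grip_width: 0.0511
gripper_force: 0.0
```

Emit:
jog_arm --deltas '[{"travel": [0, 0.0022, 0.007], "twist": [0, 0, 0], "gripper": -0.2}, {"travel": [0, 0, 0.006], "twist": [0, 0, 0], "gripper": -0.2}, {"travel": [0, 0, 0], "twist": [0, 0, 0], "gripper": 0.2}, {"travel": [0, 0, 0], "twist": [0, 0, 0], "gripper": 0.4}, {"travel": [0, 0, 0], "twist": [0, 0, 0], "gripper": 0.4}]'

```text
time_s: 4.33
position: [0.4968, -0.1393, 0.0033]
orientation: [3.141, -0.047, 0.0]
contact_force: [-0.1, 0.4, 0.3]
grip_width: 0.0257
gripper_force: 0.0
```

Emit:
jog_arm --deltas '[{"travel": [0, 0, 0], "twist": [0, 0, 0], "gripper": 1}, {"travel": [0, 0, 0], "twist": [0, 0, 0], "gripper": 1}, {"travel": [0, 0, 0], "twist": [0, 0, 0], "gripper": 1}, {"travel": [0, 0, 0], "twist": [0, 0, 0], "gripper": 1}, {"travel": [0, 0, 0], "twist": [0, 0, 0], "gripper": 1}]'

```text
time_s: 4.75
position: [0.4971, -0.1394, 0.0037]
orientation: [3.141, -0.047, 0.001]
contact_force: [-0.6, -1.9, 2.2]
grip_width: 0.0162
gripper_force: 59.9
```

Emit:
jog_arm --deltas '[{"travel": [0, 0, -0.015], "twist": [0, 0, 0], "gripper": 1}, {"travel": [0, 0, -0.03], "twist": [0, 0, 0], "gripper": 1}, {"travel": [0, 0, -0.035], "twist": [0, 0, 0], "gripper": 1}, {"travel": [0, 0, -0.035], "twist": [0, 0, 0], "gripper": 1}, {"travel": [0, 0, -0.02], "twist": [0, 0, 0], "gripper": 1}]'

```text
time_s: 5.17
position: [0.4976, -0.1393, 0.1412]
orientation: [3.141, -0.047, 0.004]
contact_force: [1.0, -1.0, -2.5]
grip_width: 0.0163
gripper_force: 59.4
```

Emit:
jog_arm --deltas '[{"travel": [0, 0, 0], "twist": [0, 0, 0], "gripper": 1}, {"travel": [0, 0, 0], "twist": [0, 0, 0], "gripper": 1}, {"travel": [0, 0, 0], "twist": [0, 0, 0], "gripper": 1}]'

```text
time_s: 5.42
position: [0.4949, -0.1385, 0.136]
orientation: [-3.14, 0.047, 0.006]
contact_force: [-1.2, -0.2, -3.8]
grip_width: 0.0165
gripper_force: 59.4
```

```bash
python3 - <<'E'
from workcell import *
from h import *
np.set_printoptions(precision=4,suppress=True)
o=get_obs();c=read_camera('wrist');s=read_camera('side');np.savez('w3.npz',**c,**{k:o[k] for k in('position','orientation')})
print(o['position'],R.from_rotvec(o['orientation']).as_matrix(),o['time_s'],o['contact_force'],o['torque'],o['grip_width'])
a=c['frame'][:240,180:500,::-1];b=s['frame'][150:390,250:570,::-1]
cv2.imwrite('pics/w3.png',cv2.resize(np.hstack([a,b]),None,fx=1.25,fy=1.25))
np.savez('s3.npz',**s)
E
```

```text
[ 0.4949 -0.1385  0.136 ] [[ 0.9996 -0.0296 -0.0037]
 [-0.0296 -0.9996  0.0013]
 [-0.0038 -0.0012 -1.    ]] 5.4167 [-1.1796 -0.1711 -3.8345] [0.0466 0.0795 0.0159] 0.016544538587157032
```

View pics/w3.png

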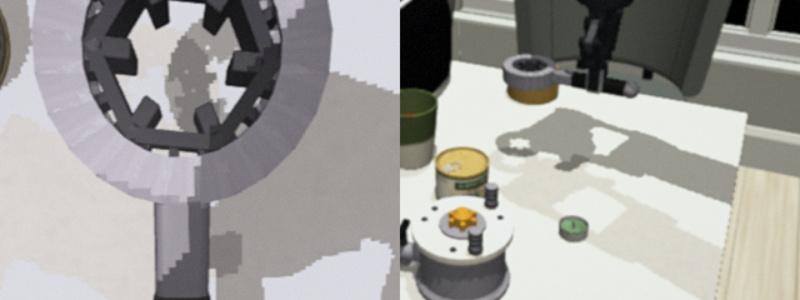

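Left: ring in hand, centred on the tool's x axis at ≈(326,43) in the frame, wrench straight; right: the wrench is held level, nothing else moved. Carry to the nut.

Emit:
jog_arm --deltas '[{"travel": [-0.0031, -0.015, 0], "twist": [0, 0, 0], "gripper": 1}, {"travel": [-0.0031, -0.03, 0], "twist": [0, 0, 0], "gripper": 1}, {"travel": [-0.0031, -0.03, 0], "twist": [0, 0, 0], "gripper": 1}, {"travel": [-0.0031, -0.03, 0], "twist": [0, 0, 0], "gripper": 1}, {"travel": [-0.0031, -0.03, 0], "twist": [0, 0, 0], "gripper": 1}]'

```text
time_s: 5.93
position: [0.4833, -0.0026, 0.1359]
orientation: [-3.141, 0.048, 0.007]
contact_force: [0.5, -0.3, -3.5]
grip_width: 0.0167
gripper_force: 59.4
```

Emit:
jog_arm --deltas '[{"travel": [-0.0031, -0.03, 0], "twist": [0, 0, 0], "gripper": 1}, {"travel": [-0.0031, -0.03, 0], "twist": [0, 0, 0], "gripper": 1}, {"travel": [-0.0031, -0.03, 0], "twist": [0, 0, 0], "gripper": 1}, {"travel": [-0.0031, -0.03, 0], "twist": [0, 0, 0], "gripper": 1}, {"travel": [-0.0031, -0.021, 0], "twist": [0, 0, 0], "gripper": 1}]'

```text
time_s: 6.35
position: [0.4721, 0.1396, 0.1361]
orientation: [3.141, -0.045, -0.006]
contact_force: [0.0, 0.1, -3.4]
grip_width: 0.0167
gripper_force: 59.4
```

Emit:
jog_arm --deltas '[{"travel": [0, -0.008, 0], "twist": [0, 0, 0], "gripper": 1}, {"travel": [0, 0, 0], "twist": [0, 0, -2.5], "gripper": 1}, {"travel": [0, 0, 0], "twist": [0, 0, 0], "gripper": 1}, {"travel": [0, 0, 0], "twist": [0, 0, 0], "gripper": 1}, {"travel": [0, 0, 0], "twist": [0, 0, 0], "gripper": 1}]'

```text
time_s: 6.77
position: [0.4737, 0.1448, 0.1374]
orientation: [3.141, 0.019, -0.003]
contact_force: [-0.7, -0.4, -3.1]
grip_width: 0.0163
gripper_force: 59.5
```

```bash
python3 - <<'E'
from workcell import *
from h import *
np.set_printoptions(precision=4,suppress=True)
o=get_obs();c=read_camera('wrist');np.savez('w4.npz',**c,**{k:o[k] for k in('position','orientation')})
Rt=R.from_rotvec(o['orientation']).as_matrix();print(o['position'],Rt,o['time_s'],o['contact_force'],o['torque'])
print('yaw',np.degrees(np.arctan2(Rt[1,0],Rt[0,0])),'err',np.array([.5715,.1476,.1])-(o['position']+Rt@[.0993,0,0]))
cv2.imwrite('pics/w4.png',cv2.resize(c['frame'][:200,200:450,::-1],None,fx=3,fy=3))
E
```

```text
[0.4737 0.1448 0.1374] [[ 0.9999  0.0123 -0.0017]
 [ 0.0123 -0.9999 -0.0007]
 [-0.0017  0.0007 -1.    ]] 6.7667 [-0.7461 -0.4344 -3.0737] [ 0.0383  0.0439 -0.0271]
yaw 0.7048716746006563 err [-0.0015  0.0016 -0.0372]
```

View pics/w4.png

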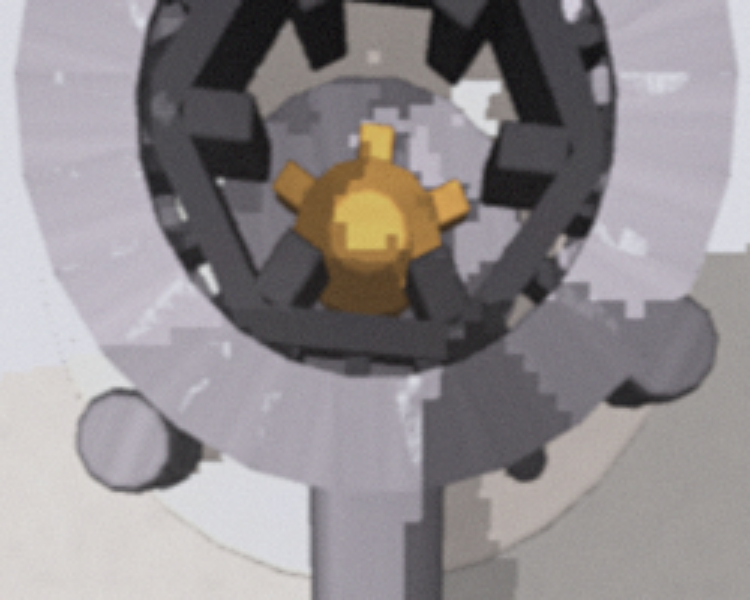

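The ring hangs over the nut, teeth falling between the ribs; ring centre column ≈377 and nut ≈369 in the crop, so about 1.3 mm to correct to the left.

Emit:
jog_arm --deltas '[{"travel": [-0.001, -0.0014, 0.008], "twist": [0, 0, 0], "gripper": 1}, {"travel": [0, 0, 0.01], "twist": [0, 0, 0], "gripper": 1}, {"travel": [0, 0, 0.006], "twist": [0, 0, 0], "gripper": 1}, {"travel": [0, 0, 0], "twist": [0, 0, 0], "gripper": 1}, {"travel": [0, 0, 0], "twist": [0, 0, 0], "gripper": 1}]'

```text
time_s: 7.23
position: [0.4722, 0.1467, 0.1131]
orientation: [3.141, 0.021, -0.004]
contact_force: [1.1, -0.6, -3.5]
grip_width: 0.0166
gripper_force: 59.5
```

```bash
cat > st.py <<'E'
from workcell import *
from h import *
np.set_printoptions(precision=4,suppress=True)
o=get_obs();Rt=R.from_rotvec(o['orientation']).as_matrix();y=np.degrees(np.arctan2(Rt[1,0],Rt[0,0]))
N=np.array([.5715,.1476]);p=o['position']
d=Rt.T@np.r_[N-p[:2],0];
print(p,'yaw',y.round(2),'tilt',Rt[2,:2],'t',o['time_s'],'F',o['contact_force'],'M',o['torque'],'w',o['grip_width'])
print('nut in tool',d,'F tool',Rt.T@o['contact_force'])
E
python3 st.py; python3 - <<'E'
from workcell import *
from h import *
c=read_camera('wrist');cv2.imwrite('pics/w5.png',cv2.resize(c['frame'][:200,200:450,::-1],None,fx=3,fy=3))
E
```

```text
[0.4722 0.1467 0.1131] yaw 0.78 tilt [-0.0023  0.0006] t 7.2333 F [ 1.1026 -0.6201 -3.4867] M [0.0427 0.0268 0.0068] w 0.016602413172247085
nut in tool [ 0.0993  0.0004 -0.0002] F tool [1.1021 0.6332 3.4845]
```

View pics/w5.png

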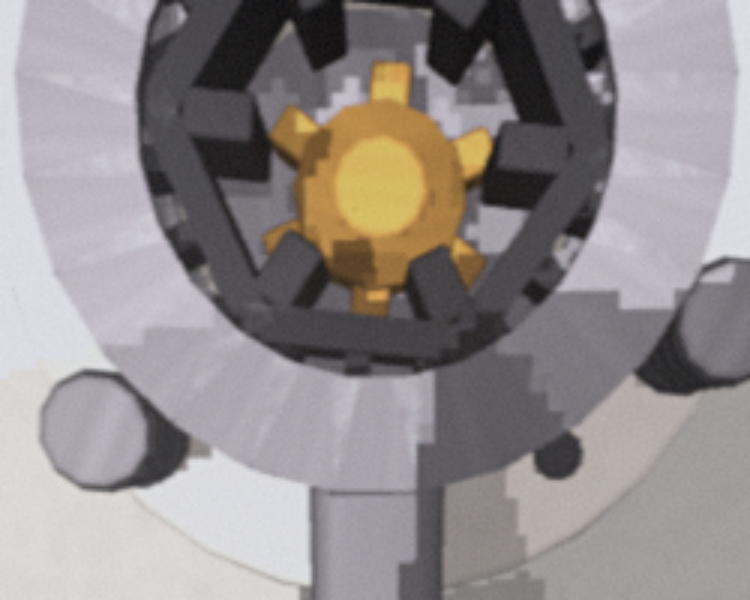

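The ring and pilot are concentric to ~0.4 mm (pilot centre at crop (381,186), tooth midpoint ≈378), ribs within ~2° of the slots. Descend gently.

Emit:
jog_arm --deltas '[{"travel": [0, 0.0021, 0.003], "twist": [0, 0, -1], "gripper": 1}, {"travel": [0, 0, 0.005], "twist": [0, 0, 0], "gripper": 1}, {"travel": [0, 0, 0.004], "twist": [0, 0, 0], "gripper": 1}, {"travel": [0, 0, 0.003], "twist": [0, 0, 0], "gripper": 1}, {"travel": [0, 0, 0], "twist": [0, 0, 0], "gripper": 1}]'

```text
time_s: 7.7
position: [0.4724, 0.1447, 0.0983]
orientation: [3.141, 0.049, -0.003]
contact_force: [0.4, -0.1, -4.5]
grip_width: 0.0164
gripper_force: 59.5
```

```bash
python3 st.py
```

```text
[0.4724 0.1447 0.0983] yaw 1.79 tilt [-0.0017  0.0004] t 7.7 F [ 0.3978 -0.1116 -4.5258] M [-0.0029  0.0605  0.0403] w 0.01644940427088135
nut in tool [ 0.0991  0.0002 -0.0002] F tool [0.4019 0.1224 4.5252]
```

Emit:
jog_arm --deltas '[{"travel": [0, 0, 0.002], "twist": [0, 0, 0], "gripper": 1}, {"travel": [0, 0, 0.001], "twist": [0, 0, 0], "gripper": 1}, {"travel": [0, 0, 0.001], "twist": [0, 0, 0], "gripper": 1}, {"travel": [0, 0, 0], "twist": [0, 0, 0], "gripper": 1}]'

```text
time_s: 8.03
position: [0.4731, 0.1449, 0.0951]
orientation: [3.141, 0.049, -0.0]
contact_force: [-0.5, 0.1, -2.9]
grip_width: 0.0168
gripper_force: 59.5
```

```bash
python3 st.py
```

```text
[0.4731 0.1449 0.0951] yaw 1.8 tilt [-0.0002  0.    ] t 8.0333 F [-0.5047  0.1239 -2.8623] M [-0.0081  0.122   0.0352] w 0.01675937600909735
nut in tool [ 0.0984  0.0004 -0.    ] F tool [-0.5    -0.1398  2.8623]
```

Emit:
jog_arm --deltas '[{"travel": [0, 0, 0.0015], "twist": [0, 0, 0], "gripper": 1}, {"travel": [0, 0, 0.0015], "twist": [0, 0, 0], "gripper": 1}, {"travel": [0, 0, 0.001], "twist": [0, 0, 0], "gripper": 1}, {"travel": [0, 0, 0], "twist": [0, 0, 0], "gripper": 1}]'

```text
time_s: 8.37
position: [0.473, 0.1449, 0.091]
orientation: [3.141, 0.049, -0.001]
contact_force: [-0.7, 0.8, -3.9]
grip_width: 0.0164
gripper_force: 59.5
```

```bash
python3 st.py
```

```text
[0.473  0.1449 0.091 ] yaw 1.8 tilt [-0.0004  0.    ] t 8.3667 F [-0.7075  0.7504 -3.9486] M [ 0.0599  0.0834 -0.0458] w 0.016410789874805914
nut in tool [ 0.0985  0.0004 -0.    ] F tool [-0.6821 -0.7724  3.9488]
```

Emit:
jog_arm --deltas '[{"travel": [0, 0, 0.0015], "twist": [0, 0, 0], "gripper": 1}, {"travel": [0, 0, 0.001], "twist": [0, 0, 0], "gripper": 1}, {"travel": [0, 0, 0.0006], "twist": [0, 0, 0], "gripper": 1}, {"travel": [0, 0, 0], "twist": [0, 0, 0], "gripper": 1}]'

```text
time_s: 8.7
position: [0.4731, 0.1449, 0.088]
orientation: [3.141, 0.049, -0.0]
contact_force: [-0.3, -0.1, -3.0]
grip_width: 0.0167
gripper_force: 59.5
```

```bash
python3 st.py
```

```text
[0.4731 0.1449 0.088 ] yaw 1.8 tilt [-0.0003  0.0001] t 8.7 F [-0.3384 -0.1449 -3.0238] M [-0.0019  0.0256  0.0012] w 0.01668551839372883
nut in tool [ 0.0984  0.0004 -0.    ] F tool [-0.3421  0.134   3.0239]
```

Emit:
jog_arm --deltas '[{"travel": [0.00024, 0.00687, 0], "twist": [0, 0, -4], "gripper": 1}, {"travel": [0.00024, 0.00687, 0], "twist": [0, 0, -4], "gripper": 1}, {"travel": [0.00024, 0.00687, 0], "twist": [0, 0, -4], "gripper": 1}, {"travel": [0.00024, 0.00687, 0], "twist": [0, 0, -4], "gripper": 1}, {"travel": [0, 0, 0], "twist": [0, 0, 0], "gripper": 1}]'

```text
time_s: 9.12
position: [0.4772, 0.117, 0.0879]
orientation: [3.103, 0.487, -0.003]
contact_force: [-3.5, 0.1, -2.3]
grip_width: 0.0167
gripper_force: 59.5
```

```bash
python3 st.py
```

```text
[0.4772 0.117  0.0879] yaw 17.85 tilt [-0.0017 -0.    ] t 9.1167 F [-3.4599  0.1486 -2.2878] M [0.1068 0.4304 0.0422] w 0.016695785613757164
nut in tool [ 0.0991 -0.0002 -0.0002] F tool [-3.2438 -1.2022  2.2934]
```

Emit:
jog_arm --deltas '[{"travel": [-0.0004, 0.00687, 0], "twist": [0, 0, -4], "gripper": 1}, {"travel": [0.00024, 0.00687, 0], "twist": [0, 0, -4], "gripper": 1}, {"travel": [0.00024, 0.00687, 0], "twist": [0, 0, -4], "gripper": 1}, {"travel": [0.00024, 0.00687, 0], "twist": [0, 0, -4], "gripper": 1}, {"travel": [0, 0, 0], "twist": [0, 0, 0], "gripper": 1}]'

```text
time_s: 9.53
position: [0.4892, 0.0925, 0.088]
orientation: [3.006, 0.912, -0.001]
contact_force: [-1.2, -0.2, -3.3]
grip_width: 0.0166
gripper_force: 59.5
```

```bash
python3 st.py
```

```text
[0.4892 0.0925 0.088 ] yaw 33.76 tilt [-0.0008 -0.0002] t 9.5333 F [-1.1571 -0.1989 -3.3327] M [-0.0122  0.3321  0.0789] w 0.01663949265029811
nut in tool [ 0.0991 -0.     -0.0001] F tool [-1.07   -0.4771  3.3336]
```

Emit:
jog_arm --deltas '[{"travel": [0.00024, 0.00687, 0], "twist": [0, 0, -4], "gripper": 1}, {"travel": [0.00024, 0.00687, 0], "twist": [0, 0, -4], "gripper": 1}, {"travel": [0.00024, 0.00687, 0], "twist": [0, 0, -4], "gripper": 1}, {"travel": [0, 0, 0], "twist": [0, 0, 0], "gripper": 1}]'

```text
time_s: 9.87
position: [0.5027, 0.077, 0.0882]
orientation: [2.895, 1.22, -0.0]
contact_force: [-0.9, 0.3, -3.2]
grip_width: 0.0166
gripper_force: 59.5
```

```bash
python3 st.py
```

```text
[0.5027 0.077  0.0882] yaw 45.69 tilt [-0.0002  0.0001] t 9.8667 F [-0.8867  0.2904 -3.2465] M [-0.1095  0.1947  0.0722] w 0.01656294711058358
nut in tool [ 0.0986 -0.0001 -0.    ] F tool [-0.4108 -0.8378  3.2465]
```

Emit:
jog_arm --deltas '[{"travel": [0.00024, -0.00688, 0], "twist": [0, 0, 4], "gripper": 1}, {"travel": [0.00024, -0.00688, 0], "twist": [0, 0, 4], "gripper": 1}, {"travel": [0.00024, -0.00688, 0], "twist": [0, 0, 4], "gripper": 1}, {"travel": [0.00024, -0.00688, 0], "twist": [0, 0, 4], "gripper": 1}, {"travel": [0.00024, -0.00688, 0], "twist": [0, 0, 4], "gripper": 1}]'

```text
time_s: 10.28
position: [0.4816, 0.1053, 0.088]
orientation: [3.065, 0.689, -0.001]
contact_force: [0.6, -2.6, -3.6]
grip_width: 0.0165
gripper_force: 59.5
```

```bash
python3 st.py
```

```text
[0.4816 0.1053 0.088 ] yaw 25.35 tilt [-0.0007  0.0003] t 10.2833 F [ 0.6185 -2.5803 -3.593 ] M [-0.3715  0.1062  0.0311] w 0.016472601969328742
nut in tool [ 0.0994  0.0003 -0.0001] F tool [-0.543   2.5956  3.5942]
```

Emit:
jog_arm --deltas '[{"travel": [0.00024, -0.00688, 0], "twist": [0, 0, 4], "gripper": 1}, {"travel": [0.00024, -0.00688, 0], "twist": [0, 0, 4], "gripper": 1}, {"travel": [0.00024, -0.00688, 0], "twist": [0, 0, 4], "gripper": 1}, {"travel": [0.00024, -0.00688, 0], "twist": [0, 0, 4], "gripper": 1}]'

```text
time_s: 10.62
position: [0.4733, 0.1316, 0.0881]
orientation: [3.131, 0.256, -0.0]
contact_force: [0.4, -2.6, -3.2]
grip_width: 0.0166
gripper_force: 59.4
```

```bash
python3 st.py
```

```text
[0.4733 0.1316 0.0881] yaw 9.34 tilt [-0.0002  0.0004] t 10.6167 F [ 0.3606 -2.582  -3.1873] M [-0.3331  0.0647  0.0475] w 0.016573211012961605
nut in tool [ 0.0995  0.0002 -0.    ] F tool [-0.0627  2.605   3.1883]
```

Emit:
jog_arm --deltas '[{"travel": [0.00024, -0.0069, 0], "twist": [0, 0, 4], "gripper": 1}, {"travel": [0.00024, -0.0069, 0], "twist": [0, 0, 4], "gripper": 1}, {"travel": [0.00024, -0.0069, 0], "twist": [0, 0, 4], "gripper": 1}, {"travel": [0.00024, -0.0069, 0], "twist": [0, 0, 4], "gripper": 1}, {"travel": [0.00024, -0.0069, 0], "twist": [0, 0, 4], "gripper": 1}]'

```text
time_s: 11.03
position: [0.4737, 0.1659, 0.0881]
orientation: [3.128, -0.292, 0.0]
contact_force: [1.7, -3.1, -3.8]
grip_width: 0.0163
gripper_force: 59.4
```

Emit:
jog_arm --deltas '[{"travel": [0.00024, -0.0069, 0], "twist": [0, 0, 4], "gripper": 1}, {"travel": [0.00024, -0.0069, 0], "twist": [0, 0, 4], "gripper": 1}, {"travel": [0.00024, -0.0069, 0], "twist": [0, 0, 4], "gripper": 1}, {"travel": [0.0001, -0.0035, 0], "twist": [0, 0, 2], "gripper": 1}, {"travel": [0, 0, 0], "twist": [0, 0, 0], "gripper": 1}]'

```text
time_s: 11.45
position: [0.481, 0.1888, 0.088]
orientation: [3.069, -0.665, -0.0]
contact_force: [-0.0, -3.8, -2.9]
grip_width: 0.0166
gripper_force: 59.5
```

```bash
python3 st.py; python3 - <<'E'
from workcell import *
from h import *
c=read_camera('wrist');cv2.imwrite('pics/w6.png',cv2.resize(c['frame'][:200,200:450,::-1],None,fx=3,fy=3))
E
```

```text
[0.481  0.1888 0.088 ] yaw -24.45 tilt [0.    0.001] t 11.45 F [-0.0159 -3.7929 -2.8609] M [-0.6312  0.0102 -0.1991] w 0.016621893352284138
nut in tool [0.0995 0.0001 0.    ] F tool [1.5554 3.4566 2.8642]
```

```bash
cat >> st.py <<'E'
r=p[:2]-N;F=o['contact_force'];print('T_nut',(o['torque'][2]+r[0]*F[1]-r[1]*F[0]).round(3))
E
```

Emit:
jog_arm --deltas '[{"travel": [0.00038, 0.00867, 0], "twist": [0, 0, -5], "gripper": 1}, {"travel": [0.00038, 0.00867, 0], "twist": [0, 0, -5], "gripper": 1}, {"travel": [0.00038, 0.00867, 0], "twist": [0, 0, -5], "gripper": 1}, {"travel": [0.00038, 0.00867, 0], "twist": [0, 0, -5], "gripper": 1}, {"travel": [0.00038, 0.00867, 0], "twist": [0, 0, -5], "gripper": 1}]'

```text
time_s: 11.92
position: [0.472, 0.1462, 0.0882]
orientation: [-3.141, -0.026, 0.0]
contact_force: [0.3, -1.3, -3.5]
grip_width: 0.0168
gripper_force: 59.5
```

```bash
python3 st.py
```

```text
[0.472  0.1462 0.0882] yaw 0.95 tilt [-0.     -0.0006] t 11.9167 F [ 0.3117 -1.2897 -3.5035] M [-0.1801  0.0686 -0.1912] w 0.01677802015575338
nut in tool [ 0.0995  0.0003 -0.    ] F tool [0.2903 1.2968 3.5028]
T_nut -0.062
```

Emit:
jog_arm --deltas '[{"travel": [0.00038, 0.00867, 0], "twist": [0, 0, -5], "gripper": 1}, {"travel": [0.00038, 0.00867, 0], "twist": [0, 0, -5], "gripper": 1}, {"travel": [0.00038, 0.00867, 0], "twist": [0, 0, -5], "gripper": 1}, {"travel": [0.00038, 0.00867, 0], "twist": [0, 0, -5], "gripper": 1}, {"travel": [0.00038, 0.00867, 0], "twist": [0, 0, -5], "gripper": 1}]'

```text
time_s: 12.33
position: [0.482, 0.1044, 0.0882]
orientation: [-3.061, -0.705, 0.0]
contact_force: [-0.9, 0.7, -3.5]
grip_width: 0.0168
gripper_force: 59.4
```

```bash
python3 st.py
```

```text
[0.482  0.1044 0.0882] yaw 25.96 tilt [ 0.0002 -0.0008] t 12.3333 F [-0.8689  0.7245 -3.4721] M [ 0.0069  0.1464 -0.017 ] w 0.016798860389137887
nut in tool [0.0994 0.0004 0.    ] F tool [-0.4648 -1.0288  3.4728]
T_nut -0.119
```

Emit:
jog_arm --deltas '[{"travel": [0.00038, 0.00867, 0], "twist": [0, 0, -5], "gripper": 1}, {"travel": [0.00038, 0.00867, 0], "twist": [0, 0, -5], "gripper": 1}, {"travel": [0.00038, 0.00867, 0], "twist": [0, 0, -5], "gripper": 1}, {"travel": [0.00038, 0.00867, 0], "twist": [0, 0, -5], "gripper": 1}, {"travel": [0, 0, 0], "twist": [0, 0, 0], "gripper": 1}]'

```text
time_s: 12.75
position: [0.5033, 0.0761, 0.0884]
orientation: [-2.894, -1.223, -0.002]
contact_force: [-1.2, 0.7, -2.6]
grip_width: 0.0169
gripper_force: 59.5
```

```bash
python3 st.py
```

```text
[0.5033 0.0761 0.0884] yaw 45.81 tilt [0.001  0.0003] t 12.75 F [-1.1857  0.6698 -2.5735] M [-0.0512  0.2641  0.1213] w 0.016889285890310315
nut in tool [ 0.0988 -0.0009  0.0001] F tool [-0.3489 -1.3178  2.5728]
T_nut -0.009
```

Emit:
jog_arm --deltas '[{"travel": [0.00024, -0.0069, 0], "twist": [0, 0, 4], "gripper": 1}, {"travel": [0.00024, -0.0069, 0], "twist": [0, 0, 4], "gripper": 1}, {"travel": [0.00024, -0.0069, 0], "twist": [0, 0, 4], "gripper": 1}, {"travel": [0.00024, -0.0069, 0], "twist": [0, 0, 4], "gripper": 1}, {"travel": [0.00024, -0.0069, 0], "twist": [0, 0, 4], "gripper": 1}]'

```text
time_s: 13.17
position: [0.4817, 0.105, 0.0881]
orientation: [-3.064, -0.691, 0.0]
contact_force: [0.2, -1.2, -4.2]
grip_width: 0.0166
gripper_force: 59.4
```

```bash
python3 st.py
```

```text
[0.4817 0.105  0.0881] yaw 25.41 tilt [-0.0001 -0.0004] t 13.1667 F [ 0.2346 -1.162  -4.1911] M [-0.123   0.1408  0.2306] w 0.01658754290239916
nut in tool [ 0.0994  0.     -0.    ] F tool [-0.2864  1.1518  4.1907]
T_nut 0.345
```

Emit:
jog_arm --deltas '[{"travel": [0.00024, -0.0069, 0], "twist": [0, 0, 4], "gripper": 1}, {"travel": [0.00024, -0.0069, 0], "twist": [0, 0, 4], "gripper": 1}, {"travel": [0.00024, -0.0069, 0], "twist": [0, 0, 4], "gripper": 1}]'

```text
time_s: 13.42
position: [0.4748, 0.1245, 0.0881]
orientation: [-3.12, -0.367, 0.0]
contact_force: [0.4, -0.6, -2.8]
grip_width: 0.0166
gripper_force: 59.3
```

```bash
python3 st.py
```

```text
[0.4748 0.1245 0.0881] yaw 13.42 tilt [-0.0001 -0.0003] t 13.4167 F [ 0.4224 -0.6242 -2.7728] M [-0.2244  0.1252  0.1394] w 0.016555274927682724
nut in tool [ 0.0995 -0.0001 -0.    ] F tool [0.2663 0.7059 2.7726]
T_nut 0.21
```

Emit:
jog_arm --deltas '[{"travel": [0.00014, -0.0052, 0], "twist": [0, 0, 3], "gripper": 1}, {"travel": [0.00014, -0.0052, 0], "twist": [0, 0, 3], "gripper": 1}]'

```text
time_s: 13.58
position: [0.4729, 0.1346, 0.0881]
orientation: [-3.135, -0.205, 0.0]
contact_force: [0.3, -1.3, -3.5]
grip_width: 0.0166
gripper_force: 59.4
```

```bash
python3 st.py
```

```text
[0.4729 0.1346 0.0881] yaw 7.47 tilt [-0.0001 -0.0002] t 13.5833 F [ 0.305  -1.3466 -3.5303] M [-0.2015  0.0806  0.0733] w 0.016558108199515746
nut in tool [ 0.0995 -0.0001 -0.    ] F tool [0.1278 1.3754 3.5301]
T_nut 0.21
```

Emit:
jog_arm --deltas '[{"travel": [0.00014, -0.0052, 0], "twist": [0, 0, 3], "gripper": 1}, {"travel": [0.00014, -0.0052, 0], "twist": [0, 0, 3], "gripper": 1}]'

```text
time_s: 13.75
position: [0.4721, 0.1449, 0.0881]
orientation: [-3.141, -0.04, 0.0]
contact_force: [-0.1, -0.7, -3.7]
grip_width: 0.0167
gripper_force: 59.4
```

```bash
python3 st.py
```

```text
[0.4721 0.1449 0.0881] yaw 1.46 tilt [-0.0002 -0.0002] t 13.75 F [-0.1401 -0.7082 -3.722 ] M [-0.1838  0.0593  0.1093] w 0.016692860911808365
nut in tool [ 0.0995 -0.0002 -0.    ] F tool [-0.1575  0.705   3.722 ]
T_nut 0.179
```

Emit:
jog_arm --deltas '[{"travel": [0.00014, -0.0052, 0], "twist": [0, 0, 3], "gripper": 1}, {"travel": [0.00014, -0.0052, 0], "twist": [0, 0, 3], "gripper": 1}]'

```text
time_s: 13.92
position: [0.4723, 0.1553, 0.0881]
orientation: [-3.139, 0.124, 0.0]
contact_force: [1.2, -2.1, -3.2]
grip_width: 0.0168
gripper_force: 59.4
```

```bash
python3 st.py
```

```text
[0.4723 0.1553 0.0881] yaw -4.54 tilt [-0.0002 -0.0001] t 13.9167 F [ 1.2142 -2.1317 -3.2282] M [-0.2252  0.0639  0.061 ] w 0.016761188604162095
nut in tool [ 0.0995 -0.0002 -0.    ] F tool [1.3797 2.0293 3.2277]
T_nut 0.263
```

Emit:
jog_arm --deltas '[{"travel": [0.00014, -0.0052, 0], "twist": [0, 0, 3], "gripper": 1}, {"travel": [0.00014, -0.0052, 0], "twist": [0, 0, 3], "gripper": 1}]'

```text
time_s: 14.08
position: [0.4737, 0.1656, 0.0881]
orientation: [-3.128, 0.289, 0.0]
contact_force: [-0.1, -2.5, -2.7]
grip_width: 0.0167
gripper_force: 59.4
```

```bash
python3 st.py
```

```text
[0.4737 0.1656 0.0881] yaw -10.54 tilt [-0.0002 -0.    ] t 14.0833 F [-0.096  -2.4561 -2.7027] M [-0.2624  0.0813  0.0541] w 0.01671084236201104
nut in tool [ 0.0995 -0.0002 -0.    ] F tool [0.3554 2.4323 2.7025]
T_nut 0.296
```

Emit:
jog_arm --deltas '[{"travel": [0.00014, -0.0052, 0], "twist": [0, 0, 3], "gripper": 1}, {"travel": [0.00014, -0.0052, 0], "twist": [0, 0, 3], "gripper": 1}]'

```text
time_s: 14.25
position: [0.476, 0.1753, 0.0881]
orientation: [3.108, -0.451, -0.0]
contact_force: [-0.0, -5.3, -3.5]
grip_width: 0.0162
gripper_force: 59.5
```

```bash
python3 st.py
```

```text
[0.476  0.1753 0.0881] yaw -16.52 tilt [-0.0002  0.0008] t 14.25 F [-0.0314 -5.3142 -3.4633] M [-0.7907  0.0978  0.2197] w 0.016150873902570473
nut in tool [ 0.0995 -0.0006 -0.    ] F tool [1.4816 5.1011 3.467 ]
T_nut 0.728
```

It came up hard within the last 6°. Nip up about 7.5° more (bite then ~8–13°).

Emit:
jog_arm --deltas '[{"travel": [0.0001, -0.0035, 0], "twist": [0, 0, 2], "gripper": 1}, {"travel": [0.0001, -0.0035, 0], "twist": [0, 0, 2], "gripper": 1}]'

```text
time_s: 14.42
position: [0.4781, 0.1815, 0.088]
orientation: [3.09, -0.557, -0.001]
contact_force: [-0.3, -3.9, -2.1]
grip_width: 0.0165
gripper_force: 59.6
```

```bash
python3 st.py; python3 - <<'E'
from workcell import *
from h import *
o=get_obs();c=read_camera('wrist');np.savez('w7.npz',**c,**{k:o[k] for k in('position','orientation')})
E
```

```text
[0.4781 0.1815 0.088 ] yaw -20.42 tilt [-0.0003  0.0018] t 14.4167 F [-0.251  -3.915  -2.0758] M [-0.6577  0.1776  0.2688] w 0.016455757066938848
nut in tool [ 0.0994 -0.0008 -0.    ] F tool [1.1313 3.7528 2.0823]
T_nut 0.643
```

Emit:
jog_arm --deltas '[{"travel": [0.0001, -0.0033, 0], "twist": [0, 0, 1.9], "gripper": 1}, {"travel": [0.0001, -0.0033, 0], "twist": [0, 0, 1.9], "gripper": 1}, {"travel": [0, 0, 0], "twist": [0, 0, 0], "gripper": 1}]'

```text
time_s: 14.72
position: [0.4805, 0.1876, 0.0879]
orientation: [3.071, -0.656, -0.002]
contact_force: [-2.2, -4.0, -2.0]
grip_width: 0.0168
gripper_force: 59.6
```

```bash
python3 st.py
```

```text
[0.4805 0.1876 0.0879] yaw -24.1 tilt [-0.0009  0.0017] t 14.7167 F [-2.1639 -4.0011 -2.0084] M [-0.7677  0.2669  0.1973] w 0.016786422733510085
nut in tool [ 0.0994 -0.0006 -0.0001] F tool [-0.3397  4.5325  2.0164]
T_nut 0.648
```

Emit:
jog_arm --deltas '[{"travel": [0.00014, 0.0052, 0], "twist": [0, 0, -3], "gripper": 1}, {"travel": [0.00014, 0.0052, 0], "twist": [0, 0, -3], "gripper": 1}, {"travel": [0.00014, 0.0052, 0], "twist": [0, 0, -3], "gripper": 1}, {"travel": [0, 0, 0], "twist": [0, 0, 0], "gripper": 1}, {"travel": [0, 0, 0], "twist": [0, 0, 0], "gripper": 1}]'

```text
time_s: 15.13
position: [0.4764, 0.1736, 0.0884]
orientation: [-3.113, 0.414, -0.001]
contact_force: [0.7, -0.4, -3.2]
grip_width: 0.0165
gripper_force: 59.5
```

```bash
python3 st.py
```

```text
[0.4764 0.1736 0.0884] yaw -15.15 tilt [ 0.0005 -0.0014] t 15.1333 F [ 0.6705 -0.3768 -3.2181] M [0.0378 0.063  0.0165] w 0.01653578827577999
nut in tool [0.0986 0.0002 0.    ] F tool [0.7441 0.1928 3.2182]
T_nut 0.035
```

Unloaded; lift off.

Emit:
jog_arm --deltas '[{"travel": [0, 0, -0.003], "twist": [0, 0, 0], "gripper": 1}, {"travel": [0, 0, -0.004], "twist": [0, 0, 0], "gripper": 1}, {"travel": [0, 0, -0.004], "twist": [0, 0, 0], "gripper": 1}, {"travel": [0, 0, 0], "twist": [0, 0, 0], "gripper": 1}]'

```text
time_s: 15.47
position: [0.4774, 0.1737, 0.1006]
orientation: [-3.113, 0.41, -0.004]
contact_force: [-0.6, 0.0, -2.9]
grip_width: 0.0164
gripper_force: 59.5
```

```bash
python3 st.py
```

```text
[0.4774 0.1737 0.1006] yaw -15.02 tilt [ 0.0021 -0.0015] t 15.4667 F [-0.6282  0.0254 -2.9013] M [ 0.0392  0.0453 -0.0114] w 0.016416864065964026
nut in tool [0.0977 0.0009 0.0002] F tool [-0.6192  0.1425  2.8998]
T_nut 0.003
```

Emit:
jog_arm --deltas '[{"travel": [0, 0, -0.01], "twist": [0, 0, 0], "gripper": 1}, {"travel": [0, 0, -0.02], "twist": [0, 0, 0], "gripper": 1}, {"travel": [0, 0, -0.02], "twist": [0, 0, 0], "gripper": 1}, {"travel": [0, 0, 0], "twist": [0, 0, -6.7], "gripper": 1}, {"travel": [0, 0, 0], "twist": [0, 0, -6.7], "gripper": 1}]'

```text
time_s: 15.88
position: [0.478, 0.1738, 0.152]
orientation: [-3.14, 0.036, -0.007]
contact_force: [-0.6, 0.2, -3.6]
grip_width: 0.0165
gripper_force: 59.5
```

```bash
python3 st.py; python3 - <<'E'
from workcell import *
from h import *
c=read_camera('wrist');cv2.imwrite('pics/w8.png',cv2.resize(c['frame'][:240,160:480,::-1],None,fx=2,fy=2))
E
```

```text
[0.478  0.1738 0.152 ] yaw -1.3 tilt [ 0.0044 -0.0015] t 15.8833 F [-0.6169  0.193  -3.5725] M [ 0.019   0.0809 -0.0676] w 0.016505130116695903
nut in tool [0.0941 0.024  0.0004] F tool [-0.6369 -0.1736  3.57  ]
T_nut -0.069
```

Emit:
jog_arm --deltas '[{"travel": [0.0026, 0.015, 0], "twist": [0, 0, 0], "gripper": 1}, {"travel": [0.0026, 0.03, 0], "twist": [0, 0, 0], "gripper": 1}, {"travel": [0.0026, 0.03, 0], "twist": [0, 0, 0], "gripper": 1}, {"travel": [0.0026, 0.03, 0], "twist": [0, 0, 0], "gripper": 1}, {"travel": [0.0026, 0.03, 0], "twist": [0, 0, 0], "gripper": 1}]'

```text
time_s: 16.35
position: [0.4853, 0.0368, 0.1495]
orientation: [3.141, -0.047, 0.0]
contact_force: [0.5, -0.9, -3.7]
grip_width: 0.0165
gripper_force: 59.5
```

Emit:
jog_arm --deltas '[{"travel": [0.0026, 0.03, 0], "twist": [0, 0, 0], "gripper": 1}, {"travel": [0.0026, 0.03, 0], "twist": [0, 0, 0], "gripper": 1}, {"travel": [0.0026, 0.03, 0], "twist": [0, 0, 0], "gripper": 1}, {"travel": [0.0026, 0.03, 0], "twist": [0, 0, 0], "gripper": 1}, {"travel": [0.0026, 0.03, 0], "twist": [0, 0, 0], "gripper": 1}]'

```text
time_s: 16.77
position: [0.4941, -0.1139, 0.1496]
orientation: [-3.141, 0.048, -0.0]
contact_force: [1.0, 0.0, -3.2]
grip_width: 0.0165
gripper_force: 59.5
```

Emit:
jog_arm --deltas '[{"travel": [0.0026, 0.027, 0], "twist": [0, 0, 0], "gripper": 1}, {"travel": [0, 0, 0], "twist": [0, 0, 0], "gripper": 1}, {"travel": [0, 0, 0], "twist": [0, 0, 0], "gripper": 1}]'

```text
time_s: 17.02
position: [0.4961, -0.1407, 0.1494]
orientation: [-3.141, 0.052, 0.0]
contact_force: [-0.8, 0.7, -3.3]
grip_width: 0.0165
gripper_force: 59.7
```

```bash
python3 st.py
```

```text
[ 0.4961 -0.1407  0.1494] yaw -1.89 tilt [-0.0002 -0.0002] t 17.0167 F [-0.8232  0.6853 -3.2736] M [ 0.0431  0.0484 -0.0124] w 0.016523993564991735
nut in tool [ 0.0659 -0.2907  0.0001] F tool [-0.8449 -0.657   3.2739]
T_nut -0.301
```

Emit:
jog_arm --deltas '[{"travel": [0, 0, 0.02], "twist": [0, 0, 0], "gripper": 1}, {"travel": [0, 0, 0.035], "twist": [0, 0, 0], "gripper": 1}, {"travel": [0, 0, 0.035], "twist": [0, 0, 0], "gripper": 1}, {"travel": [0, 0, 0.025], "twist": [0, 0, 0], "gripper": 1}, {"travel": [0, 0, 0.012], "twist": [0, 0, 0], "gripper": 1}]'

```text
time_s: 17.43
position: [0.4928, -0.1371, 0.0185]
orientation: [-3.139, 0.044, 0.011]
contact_force: [-1.2, 0.0, -3.5]
grip_width: 0.0165
gripper_force: 59.6
```

Emit:
jog_arm --deltas '[{"travel": [0, 0, 0.005], "twist": [0, 0, 0], "gripper": 1}, {"travel": [0, 0, 0.004], "twist": [0, 0, 0], "gripper": 1}, {"travel": [0, 0, 0], "twist": [0, 0, 0], "gripper": 1}, {"travel": [0, 0, 0], "twist": [0, 0, 0], "gripper": 1}]'

```text
time_s: 17.77
position: [0.4978, -0.1398, 0.0148]
orientation: [3.14, -0.044, 0.004]
contact_force: [0.0, -0.3, -2.3]
grip_width: 0.0165
gripper_force: 59.6
```

```bash
python3 st.py
```

```text
[ 0.4978 -0.1398  0.0148] yaw -1.6 tilt [0.0029 0.0008] t 17.7667 F [ 0.0186 -0.2809 -2.2876] M [-0.0278  0.028   0.0463] w 0.0164516736807562
nut in tool [ 0.0657 -0.2893 -0.    ] F tool [0.0199 0.2784 2.2879]
T_nut 0.072
```

Emit:
jog_arm --deltas '[{"travel": [0, 0, 0.004], "twist": [0, 0, 0], "gripper": 1}, {"travel": [0, 0, 0.004], "twist": [0, 0, 0], "gripper": 1}, {"travel": [0, 0, 0.002], "twist": [0, 0, 0], "gripper": 1}, {"travel": [0, 0, 0], "twist": [0, 0, 0], "gripper": 1}, {"travel": [0, 0, 0], "twist": [0, 0, 0], "gripper": 1}]'

```text
time_s: 18.18
position: [0.4967, -0.1397, 0.0037]
orientation: [3.141, -0.044, 0.002]
contact_force: [-0.5, -0.0, 1.5]
grip_width: 0.0164
gripper_force: 60.3
```

```bash
python3 st.py
```

```text
[ 0.4967 -0.1397  0.0037] yaw -1.61 tilt [0.001  0.0003] t 18.1833 F [-0.5105 -0.0354  1.5173] M [ 0.0447  0.1003 -0.003 ] w 0.016372100632173796
nut in tool [ 0.0667 -0.2893 -0.    ] F tool [-0.5078  0.0501 -1.5178]
T_nut -0.147
```

Down and supported. Open and withdraw.

Emit:
jog_arm --deltas '[{"travel": [0, 0, 0], "twist": [0, 0, 0], "gripper": 0.3}, {"travel": [0, 0, 0], "twist": [0, 0, 0], "gripper": 0}, {"travel": [0, 0, 0], "twist": [0, 0, 0], "gripper": -0.2}, {"travel": [0, 0, 0], "twist": [0, 0, 0], "gripper": -0.2}, {"travel": [0, 0, -0.005], "twist": [0, 0, 0], "gripper": -0.2}]'

```text
time_s: 18.6
position: [0.4953, -0.1392, 0.0075]
orientation: [-3.141, 0.044, 0.003]
contact_force: [-0.8, -0.2, -0.0]
grip_width: 0.0513
gripper_force: 0.0
```

Emit:
jog_arm --deltas '[{"travel": [0, 0, -0.01], "twist": [0, 0, 0], "gripper": -0.2}, {"travel": [0, 0, -0.03], "twist": [0, 0, 0], "gripper": -0.2}, {"travel": [0, 0, -0.04], "twist": [0, 0, 0], "gripper": -0.2}, {"travel": [0, 0, -0.04], "twist": [0, 0, 0], "gripper": -0.2}, {"travel": [0, 0, -0.04], "twist": [0, 0, 0], "gripper": -0.2}]'

```text
time_s: 19.02
position: [0.4957, -0.1394, 0.1707]
orientation: [3.141, -0.044, 0.0]
contact_force: [0.8, -0.1, -0.1]
grip_width: 0.0511
gripper_force: 0.0
```

Emit:
jog_arm --deltas '[{"travel": [0, 0, 0], "twist": [0, 0, 0], "gripper": -0.2}, {"travel": [0, 0, 0], "twist": [0, 0, 0], "gripper": -0.2}, {"travel": [0, 0, 0], "twist": [0, 0, 0], "gripper": -0.2}]'

```text
time_s: 19.27
position: [0.4962, -0.1395, 0.1691]
orientation: [3.141, -0.044, 0.002]
contact_force: [-0.1, 0.7, -0.9]
grip_width: 0.0513
gripper_force: 0.0
```

```bash
python3 st.py; python3 - <<'E'
from workcell import *
from h import *
s=read_camera('side');cv2.imwrite('pics/s9.png',s['frame'][:,:,::-1])
E
```

```text
[ 0.4962 -0.1395  0.1691] yaw -1.6 tilt [0.0014 0.0004] t 19.2667 F [-0.0745  0.7038 -0.8759] M [-0.0084  0.0472  0.0468] w 0.05126029441846383
nut in tool [ 0.0672 -0.2891 -0.    ] F tool [-0.0953 -0.7018  0.8754]
T_nut -0.028
```

View pics/s9.png

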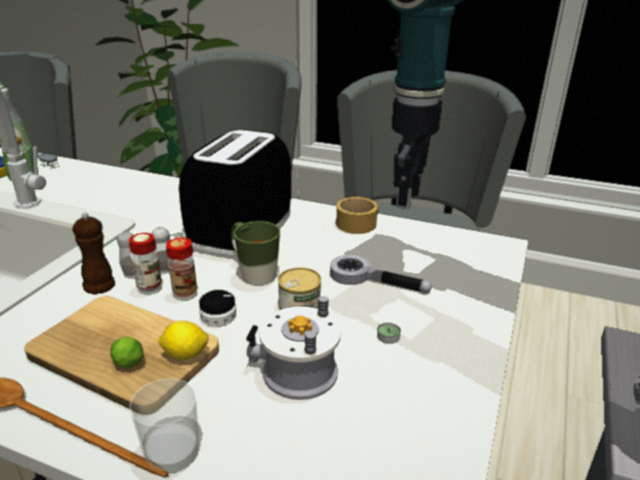

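The wrench lies flat at (350–430, 265–287), clear of the filter; nothing else has moved and the gripper is free. Hand in.

```bash
python3 -c "
from workcell import *
print(close_job())"
```

```text
the job is handed in; nothing more can be done
None
```

The nut came up hard on the second stroke and I nipped it up by an estimated 7–13° more (from torque and wrist angle, not measured on the nut itself); the wrench lies flat near where it started, clear of the filter, nothing else has visibly moved, and the job is handed in at about 19 s.

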